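Check a chair-leg packing on the sprung-foot height gauge

TASK

Make up the packing for a chair leg and gauge it: lay the dark walnut disc (do not drop it) centred on the brown disc that already sits on the gauge's sliding plate, then slide the plate all the way in under the gauge (it has a red tab to push). Then lower the blue gauge head all the way down to its stop (it has a yellow pad to press), so that the sprung foot stands on the packing and shows its height, and leave it there. Leave the white disc, the spray can, the marker cup and the cork block where they are.

Things in the scene. Friction and masses are not known exactly. Their poses are not given: they have to be found in the camera images.
- gauge: Bench height gauge, fixed. Grey base plate 110 x 360 x 10 mm; origin on the bench, z up, y = the way the plate slides in (base from y = -150 to +210 mm). Steel rails 18 mm high at x = +-45, y -130 to +140. Steel column (28 mm cap) at x = 0, y = +180, top 178 mm high; a blue head 46 (x) x 44 (y) x 40 mm slides on it and overhangs to -y, its foot on the axis x = 0, y = +100 mm.
- sled (a joint): How far the aluminium sliding plate has been pushed in along the gauge's +y, m: 0 = fully out (as it starts), 0.130 = fully in at its stop, plate centre right under the foot. Slides with about 2 N of friction and stays where it is left.
- plate_centre (a point): Centre of the top face of the sliding plate, a 76 x 76 mm square 22 mm above the bench, with a dark circle of 58 mm diameter marking its middle. With the plate out it lies at y = -30 mm in the gauge's frame, 130 mm from the foot's axis.
- tab_top (a point): Middle of the top edge of the red upright tab at the plate's outer end: 46 mm wide (x), 10 mm thick (y), its top 52 mm above the bench, standing 30 mm above the plate; 100 mm behind the plate's centre (towards the gauge's -y). Push on its outer (-y) face.
- head (a joint): How far the blue gauge head has been lowered, m: 0 = top, 0.055 = all the way down on its stop; starts 0 to 15 mm down. Stiff slide: stays at any height; about 5 N of push moves it, about 8 N with the foot on a part.
- pad_top (a point): Centre of the top of the round yellow press pad (32 mm diameter) on top of the head, over the foot's axis; 169 mm above the bench with the head at the top, 114 mm with it all the way down.
- foot (a joint): Gauge reading: how far the sprung foot is pushed up into the head, m; 0 = hanging free, at most 0.025. With the head all the way down the hanging foot would be 10 mm above the plate, so it reads the height of the part minus 10 mm: 2 mm on the brown disc alone, 16 mm on brown plus walnut. A red flag shows it. Spring about 3 N.
- foot_tip (a point): Centre of the underside of the round steel foot, 18 mm diameter, 30 mm below the head's underside when it hangs free.
- walnut_disc: Loose dark walnut disc lying flat on the bench, 50 mm diameter, 14 mm thick; origin at the centre of its underside.
- base_disc: Loose mid-brown wooden disc lying in the middle of the sliding plate, 50 mm diameter, 12 mm thick (its top 34 mm above the bench); origin at the centre of its underside.
- white_disc: Bystander: loose white-painted wooden disc lying on the bench, 50 mm diameter, 8 mm thick; it may lie in either of the two disc places. Origin at the centre of its underside.
- spray_can: Bystander: upright spray can with red label, 60 mm diameter, 180 mm tall; origin at the centre of its underside.
- marker_cup: Bystander: white cup with markers, 72 mm diameter, 105 mm tall with the markers; origin at the centre of its underside.
- sanding_block: Bystander: cork sanding block 50 x 90 x 35 mm; origin at the centre of its underside.
There are look-alikes about, which are no part of the job. Leave any turquoise look-alike of the walnut_disc alone.

How it is judged:
By the outcome, as a careful person would: the job done as asked, in the order asked, and still so for the second after the job is handed in, with the robot touching nothing.
It also fails if it takes over 59 s, if anything falls off the work surface, if the arm or the gripper's body presses on something with over 40 N, if the wrist force passes 120 N, or if a joint passes its speed limit or range.

ROBOT

A 6-joint arm with a two-finger parallel gripper is mounted at the origin on the work surface. World frame = base frame: x ahead of the robot, y to its left, z up, the work surface at z = 0. Lengths are in m, angles in degrees, forces in N, time in s.
With the tool pointing down it reaches from about 0.325 to 0.85 m from the base axis. Payload 4.4 kg.
Tool frame: the origin (TCP) lies at the very end of the fingers, on their centre line; the grasp point (between the pads) lies 19 mm behind it; z points along the fingers, y is the line along which they close (so a half turn about z gives the same grasp; the last joint's range is limited). The gripper opens to 94 mm and grips with 3 to 60 N. Pads are 16 mm wide; open, the fingers measure 119 mm over their backs; the gripper's body (75 mm by 177 mm) begins 78 mm behind the grasp point.
Start: joints at [64.83, 11.837, 88.321, -0, 79.842, -8.623], TCP at [0.164, 0.551, 0.205] pointing down, gripper open.
Joint ranges: [-156.59, 156.59], [-49.26, 127.26], [12.9, 141.05], [-63.56, 243.56], [4.71, 150.69], [-161.64, 161.64]. Speed limits (degrees/s): [159.86, 159.86, 180, 180, 180, 180].

INTERFACE

Orientations are given as [roll, pitch, yaw] about the fixed x, y, z axes, in that order (R = Rz(yaw) Ry(pitch) Rx(roll)).
In Python, from cell import r, viewer gives the robot as it stands. The module is installed in compiled form; this text tells all that it offers.
- The arm moves only by the tool apply_moves, never from a script. Its argument "motion" is a list of rows, each a list of 7 numbers: the shift along the world's x, y, z in units of 40 mm (1.0 is 40 mm), then the turn, a rotation vector about the world's x, y, z in units of 90 degrees (1.0 is 90 degrees), then the finger opening in mm, from 0 to 94. A call has 1 to 12 rows; each row shifts and turns the commanded pose from where the row before left it; what a row does not reach is not made up. A row lasts 1/8 s, in which the tool goes at most 62.5 mm and 10.7 degrees, less where a joint would pass 70% of its speed; a pose out of reach is approached as far as the arm can. A call with a number of a shift or a turn outside -1 to 1 is refused whole. A call with a gripper value outside its range is refused whole. The fingers move at their own pace and stop on an object; the grip force is fixed at half the most. Time passes only in rows, so rows that do not move let the fingers close. It gives the time, the measured TCP pose, the force, the opening and the grip force at its end, in the units of the state.
- r.get_obs(): the state, without advancing time (a new reading comes with each control period).
- viewer.grab_frame(name): name is "scene" or "top"; returns a dict with "color" (384x512x3 uint8, blue, green, red), "depth" (384x512 float32, m along the optical axis (not along the pixel's ray), 0 where there is no reading), "fx", "fy", "cx", "cy" (pixels), "eye" and "orientation" of the camera in the world. Camera axes: x right, y up, looking along -z (the intrinsics and any distortion apply to the point x, -y, -z); pixel columns grow to the right and rows downward; lengths in m; the calibration is good to about 2 mm. A picture is of the moment at which its call begins.
- r.job_done(): hands the job in; it is judged then, once.
The state is a dict: "time_s": time; "qpos": joint angles; "qvel": joint speeds; "tau": joint torques, N m; "tcp_pos": TCP position; "tool_rot": TCP orientation; "ft_force": force on the tool from outside, world axes, zero at the start; "wrist_torque": the same for the moment, N m; "grip_width": opening from 0.0 (shut) to 1.0 (fully open); "finger_force": force on a finger pad.
Only numpy, scipy, OpenCV 4.12 (cv2) and the standard library are available. Lean on these libraries where they do the work, as an engineer would, in place of code of your own. Each camera call takes 0.05 s, during which the arm holds its last target. There are 200 camera calls.

## Working session

There is one attempt and no reset: what is moved stays moved. The work goes in short steps, Python scripts to look and compute and a tool call to move; the robot and the scene stay as the last step left them, time stands still between calls to the robot, and variables do not carry over. Pictures are saved under pics/ and viewed, at most 10 in all, crops included, and the job is handed in when it is done.

Besides the shell and the picture viewer there is one more tool, called after "Emit:" as a command line: name --pt "numbers of a row" for each row, then --argument value for the rest. apply_moves: Moves the arm, as the interface text tells. Shifts and turns lie within -1 to 1; 1 stands for 40 mm of shift or 90 degrees of turn. Its arguments: {"type":"object","properties":{"motion":{"type":"array","items":{"type":"array","items":{"type":"number"}}}},"required":["motion"]}

```bash
mkdir -p pics; cat > h.py <<'E'
import numpy as np, cv2, pickle
from scipy.spatial.transform import Rotation as R
from cell import r, viewer
def grab(n,save=None):
    f=viewer.grab_frame(n)
    if save: cv2.imwrite('pics/'+save+'.png',f['color']); pickle.dump(f,open('pics/'+save+'.pkl','wb'))
    return f
def rot(f):
    o=np.array(f['orientation'],float)
    return o if o.shape==(3,3) else R.from_euler('xyz',o,degrees=True).as_matrix()
def cloud(f):
    d=f['depth']; v,u=np.mgrid[:d.shape[0],:d.shape[1]]
    p=np.stack([(u-f['cx'])/f['fx']*d,-(v-f['cy'])/f['fy']*d,-d],-1)
    P=p@rot(f).T+np.array(f['eye']); P[d==0]=np.nan
    return P
E
python3 - <<'E'
from h import *
for n in('top','scene'):
    f=grab(n,n+'0'); print(n,{k:v for k,v in f.items() if k not in('color','depth')})
    P=cloud(f); print(np.nanmedian(P[...,2]))
print(r.get_obs())
a=cv2.imread('pics/top0.png');cv2.imwrite('pics/t0b.png',cv2.resize(a,(800,600)))
E
```

```text
top {'fx': 351.97266589891854, 'fy': 351.97266589891854, 'cx': 264.0372755109916, 'cy': 187.83344627702985, 'eye': array([0.4080894 , 0.01394455, 1.03340763]), 'orientation': array([ 1.10374572e+01,  1.68315617e-02, -9.14557840e+01])}
-0.0008981016078526416
scene {'fx': 383.0543478811692, 'fy': 383.0543478811692, 'cx': 257.274266082605, 'cy': 189.08104132960574, 'eye': array([ 0.97488092, -0.74116531,  1.02092199]), 'orientation': array([44.19077876,  0.11583095, 28.40319354])}
-0.0021098302184909823
{'time_s': 0.1, 'qpos': array([ 6.48304704e+01,  1.18796396e+01,  8.83963806e+01, -1.96679859e-03,
        7.98408386e+01, -8.62245825e+00]), 'qvel': array([ 0.09320685, -0.02913697, -0.14783054,  0.05563272, -0.10330468,
        0.10052999]), 'tau': array([-3.36247140e-04, -3.71862996e+01, -2.82293272e+01,  6.99773524e-02,
        3.11996439e-02, -4.48846379e-05]), 'tcp_pos': array([0.16346516, 0.55051544, 0.20440614]), 'tool_rot': array([-1.79884172e+02, -1.56064271e-02,  1.63453262e+02]), 'ft_force': array([-0.48995467, -0.11140819,  0.06475878]), 'wrist_torque': array([-0.01510747, -0.00155012,  0.01766423]), 'finger_force': 0.0, 'grip_width': 1.0023365852039419}
```

View pics/t0b.png

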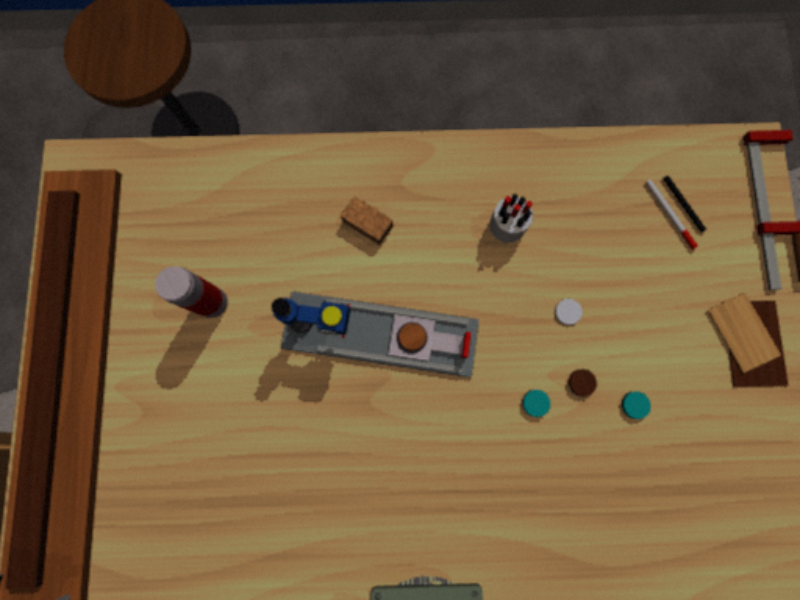

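View pics/scene0.png

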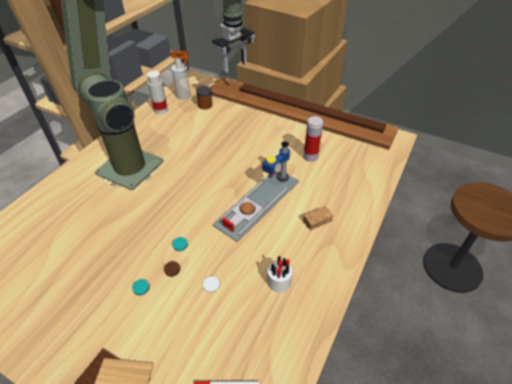

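The top view (800×600) shows the dark walnut disc at (582,384), between turquoise look-alikes at (536,404) and (636,405). The white disc is at (568,312). The brown disc on the plate is at (412,337), the red tab at (466,344) and the yellow pad at (332,316). Only the disc at (582,384) is dark brown, so it is the walnut one. I'll measure it and check an enlarged crop.

```bash
python3 - <<'E'
from h import *
def load(n): return pickle.load(open(f'pics/{n}.pkl','rb'))
def project_at(f,u,v,z):
    d=rot(f)@np.array([(u-f['cx'])/f['fx'],-(v-f['cy'])/f['fy'],-1]); e=np.array(f['eye'])
    return e+d*(z-e[2])/d[2]
for n,seeds in (('top0',dict(walnut=(372,246,.014),brown=(264,216,.034),tab=(298,220,.052),pad=(212,202,.16),white=(364,200,.008),teal1=(343,258,.014),teal2=(407,259,.014))),
   ('scene0',dict(walnut=(172,268,.014),brown=(247,209,.034),tab=(228,225,.052),pad=(270,160,.16),white=(211,284,.008)))):
    f=load(n);P=cloud(f)
    lab=cv2.cvtColor(f['color'],cv2.COLOR_BGR2LAB).astype(float)
    for k,(u,v,z) in seeds.items():
        c=np.median(lab[v-1:v+2,u-1:u+2].reshape(-1,3),0)
        w=np.array([.5,1,1]); m=((np.abs(lab-c)*w).max(-1)<16).astype(np.uint8)
        q=np.zeros_like(m);q[max(v-22,0):v+22,u-22:u+22]=1
        _,l=cv2.connectedComponents(m*q); s=l==l[v,u]
        vv,uu=np.nonzero(s); X=P[s]; zt=np.nanmedian(X[:,2])
        pts=np.array([project_at(f,a,b,z) for a,b in zip(uu,vv)])
        rr=cv2.minAreaRect(pts[:,:2].astype(np.float32)*1000)
        print(n,k,s.sum(),'z',zt.round(4),'cloud',np.nanmedian(X[:,:2],0).round(4),'pix@z',pts[:,:2].mean(0).round(4),'rect',np.round(rr[0],1),np.round(rr[1],1),round(rr[2],1))
f=load('top0');cv2.imwrite('pics/crop.png',cv2.resize(f['color'][170:280,160:440],None,fx=2.8,fy=2.8,interpolation=cv2.INTER_CUBIC))
# rails/base edge fit: gauge base points by height and greyness
P=cloud(f); lab=cv2.cvtColor(f['color'],cv2.COLOR_BGR2LAB).astype(int)
m=(P[...,2]>.004)&(P[...,2]<.03)&(abs(lab[...,1]-128)<10)&(abs(lab[...,2]-128)<14)
q=np.zeros(m.shape,bool);q[180:245,175:310]=1; m&=q
print(m.sum(),cv2.minAreaRect((P[m][:,:2]*1000).astype(np.float32)))
E
```

```text
top0 walnut 250 z 0.0131 cloud [ 0.4326 -0.2955] pix@z [ 0.4327 -0.2952] rect [ 432.6 -295.3] [46.9 49.7] 42.0
top0 brown 227 z 0.0333 cloud [0.5246 0.0119] pix@z [0.5248 0.0125] rect [524.3  12.8] [46.5 46.5] 43.5
top0 tab 45 z 0.051 cloud [ 0.5056 -0.0834] pix@z [ 0.5052 -0.0835] rect [505.5 -84. ] [ 8.2 40.6] 78.1
top0 pad 105 z 0.1618 cloud [0.5459 0.1411] pix@z [0.5467 0.1416] rect [546.8 141.3] [28.1 25.1] 0.0
top0 white 214 z 0.0074 cloud [ 0.5675 -0.2848] pix@z [ 0.5679 -0.2846] rect [ 568.6 -284.8] [47.5 44.8] 88.5
top0 teal1 238 z 0.0136 cloud [ 0.3987 -0.2107] pix@z [ 0.3992 -0.2106] rect [ 399.6 -210. ] [45.5 47.8] 86.3
top0 teal2 229 z 0.0138 cloud [ 0.3909 -0.3931] pix@z [ 0.3912 -0.3928] rect [ 391.  -392.7] [42.5 45.5] 84.3
scene0 walnut 170 z 0.0127 cloud [ 0.4378 -0.3018] pix@z [ 0.4381 -0.3023] rect [ 437.9 -302.5] [42.9 49.1] 73.4
scene0 brown 102 z 0.0329 cloud [0.5276 0.0086] pix@z [0.5279 0.0084] rect [527.5   7.7] [41.5 41.2] 28.3
scene0 tab 58 z 0.0351 cloud [ 0.5093 -0.0909] pix@z [ 0.5175 -0.1014] rect [ 515.8 -101.4] [16.3 53. ] 79.0
scene0 pad 33 z 0.1613 cloud [0.5491 0.1396] pix@z [0.5477 0.1414] rect [547.1 140.8] [23.9 20.5] 28.3
scene0 white 207 z 0.0071 cloud [ 0.5684 -0.2849] pix@z [ 0.569  -0.2857] rect [ 569.4 -285.2] [47.5 50.7] 34.0
3531 ((534.7391357421875, 72.63107299804688), (359.22283935546875, 108.80360412597656), 79.95269012451172)
```

View pics/crop.png

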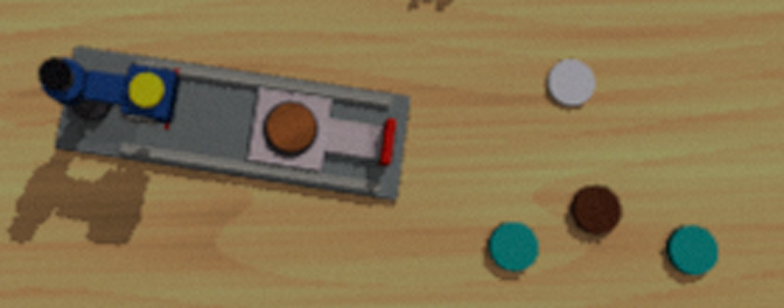

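The crop confirms it: one dark brown disc at (597,210), two turquoise ones at (513,247) and (692,250), and a white one at (571,82). The gauge fit is also consistent. Its long axis is at 80° and the origin is about (529.5,43.1) mm, which predicts the plate centre, tab and pad to within about 1.5 mm. The two views put the walnut disc about 8 mm apart, so I'll settle that with depth.

```bash
python3 - <<'E'
from h import *
for n in('top0','scene0'):
    f=pickle.load(open(f'pics/{n}.pkl','rb'));P=cloud(f)
    for k,c,z in(('walnut',(.4345,-.298),.007),('brown',(.525,.012),.0275),('white',(.568,-.285),.003),('teal',(.399,-.2106),.007)):
        m=(np.hypot(P[...,0]-c[0],P[...,1]-c[1])<.04)&(P[...,2]>z)
        X=P[m][:,:2]; print(n,k,m.sum(),X.mean(0).round(4),((X.min(0)+X.max(0))/2).round(4),np.ptp(X,0).round(4))
E
```

```text
top0 walnut 247 [ 0.435  -0.2988] [ 0.4354 -0.2994] [0.0459 0.0499]
top0 brown 237 [0.5252 0.0112] [0.5259 0.0112] [0.0491 0.0461]
top0 white 228 [ 0.5678 -0.2853] [ 0.5665 -0.2889] [0.0501 0.0632]
top0 teal 249 [ 0.4001 -0.2117] [ 0.3997 -0.2118] [0.0478 0.048 ]
scene0 walnut 192 [ 0.4372 -0.3016] [ 0.4371 -0.2999] [0.0511 0.0505]
scene0 brown 133 [0.5274 0.0094] [0.5275 0.0102] [0.0486 0.0522]
scene0 white 199 [ 0.5695 -0.2872] [ 0.5636 -0.2868] [0.0674 0.048 ]
scene0 teal 165 [ 0.4027 -0.214 ] [ 0.4015 -0.2126] [0.0498 0.0487]
```

Emit:
apply_moves --pt "0.56 -1 0 0 0 -0.116 80" --pt "0.56 -1 0 0 0 -0.116 80" --pt "0.56 -1 0 0 0 -0.116 80" --pt "0.56 -1 0 0 0 -0.116 80" --pt "0.56 -1 0 0 0 -0.116 80" --pt "0.56 -1 0 0 0 -0.116 80" --pt "0.56 -1 0 0 0 -0.116 80" --pt "0.56 -1 0 0 0 -0.116 80" --pt "0.56 -1 0 0 0 0 80" --pt "0.56 -1 0 0 0 0 80" --pt "0.56 -1 0 0 0 0 80" --pt "0.56 -1 0 0 0 0 80"

```text
time_s: 1.6
tcp_pos: [0.4328, 0.0698, 0.2051]
tool_rot: [-180.0, -0.0, 79.9]
ft_force: [0.5, 0.3, -0.2]
grip_width: 0.847
finger_force: 0.0
```

Emit:
apply_moves --pt "0.006 -0.923 0 0 0 0 75" --pt "0.006 -0.923 0 0 0 0 75" --pt "0.006 -0.923 0 0 0 0 75" --pt "0.006 -0.923 0 0 0 0 75" --pt "0.006 -0.923 0 0 0 0 75" --pt "0.006 -0.923 0 0 0 0 75" --pt "0.006 -0.923 0 0 0 0 75" --pt "0.006 -0.923 0 0 0 0 75" --pt "0.006 -0.923 0 0 0 0 75" --pt "0.006 -0.923 0 0 0 0 75" --pt "0 0 -1 0 0 0 75" --pt "0 0 -1 0 0 0 75"

```text
time_s: 3.1
tcp_pos: [0.4349, -0.2988, 0.1245]
tool_rot: [180.0, 0.0, 79.9]
ft_force: [0.8, -0.9, 0.1]
grip_width: 0.794
finger_force: 0.0
```

```bash
python3 - <<'E'
from h import *
f=grab('top','top1'); P=cloud(f);g=grab('scene','scene1')
a=f['color'][170:320,300:450];b=g['color'][190:340,100:250]
cv2.imwrite('pics/c1.png',np.hstack([cv2.resize(x,(400,400),interpolation=cv2.INTER_CUBIC) for x in(a,b)]))
print(r.get_obs()['tcp_pos'])
E
```

```text
[ 0.43130282 -0.29483791  0.1201699 ]
```

View pics/c1.png

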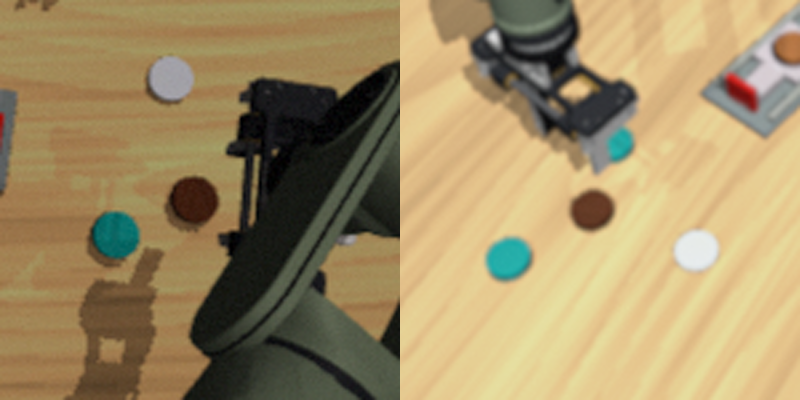

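The left half shows the walnut disc at (193,199) with the gripper raised beside it, which is perspective. Nothing has been disturbed. The tcp readings differ by about 4 mm, so I'll check whether that is noise.

Emit:
apply_moves --pt "0 0 -0.5 0 0 0 75" --pt "0 0 -0.5 0 0 0 75" --pt "0 0 0 0 0 0 75" --pt "0 0 0 0 0 0 75"

```text
time_s: 3.7
tcp_pos: [0.4358, -0.2987, 0.087]
tool_rot: [179.9, 0.1, 79.9]
ft_force: [0.5, -0.0, 0.0]
grip_width: 0.797
finger_force: 0.0
```

```bash
python3 - <<'E'
from h import *
for i in range(3):
    o=r.get_obs();print(o['time_s'],o['tcp_pos'],o['qpos'],o['qvel'].round(2),o['tool_rot']); viewer.grab_frame('top')
E
```

```text
3.7 [ 0.43581756 -0.29868784  0.08700275] [-4.38144866e+01  1.36286137e+01  1.01319831e+02 -1.95846805e-04
  6.49227107e+01 -3.37578904e+01] [-0.05 -0.35 -0.32 -0.1  -0.27 -0.04] [1.79892978e+02 7.17443583e-02 7.99434195e+01]
3.75 [ 0.43595193 -0.29881457  0.08715448] [-4.38142433e+01  1.36171620e+01  1.01313283e+02 -3.12310287e-04
  6.49104654e+01 -3.37594720e+01] [-0.03 -0.08  0.11  0.02 -0.27  0.01] [1.79867893e+02 8.86428397e-02 7.99452585e+01]
3.8 [ 0.43590723 -0.29878433  0.08705592] [-4.38153112e+01  1.36199110e+01  1.01323479e+02 -2.02198785e-04
  6.48990526e+01 -3.37568925e+01] [-0.11  0.09  0.2  -0.03 -0.14  0.01] [1.79869108e+02 8.77023679e-02 7.99415666e+01]
```

Settled: the transient was tracking lag. Descending to z≈5 mm and gripping.

Emit:
apply_moves --pt "0 0 -0.6 0 0 0 75" --pt "0 0 -0.6 0 0 0 75" --pt "0 0 -0.5 0 0 0 75" --pt "0 0 -0.25 0 0 0 75" --pt "0 0 -0.1 0 0 0 75" --pt "0 0 0 0 0 0 75" --pt "0 0 0 0 0 0 40" --pt "0 0 0 0 0 0 40" --pt "0 0 0 0 0 0 40" --pt "0 0 0 0 0 0 40" --pt "0 0 0 0 0 0 40" --pt "0 0 0 0 0 0 40"

```text
time_s: 5.35
tcp_pos: [0.4352, -0.2982, 0.0038]
tool_rot: [180.0, 0.0, 79.9]
ft_force: [-0.4, 0.3, 4.3]
grip_width: 0.524
finger_force: 30.0
```

Emit:
apply_moves --pt "0 0 0.3 0 0 0 40" --pt "0 0 0.7 0 0 0 40" --pt "0 0 1 0 0 0 40" --pt "0 0 0.9 0 0 0 40" --pt "0.15 0.5 0 0 0 0 40" --pt "0.3 1 0 0 0 0 40" --pt "0.3 1 0 0 0 0 40" --pt "0.3 1 0 0 0 0 40" --pt "0.3 1 0 0 0 0 40" --pt "0.3 1 0 0 0 0 40" --pt "0.3 1 0 0 0 0 40" --pt "0.3 1 0 0 0 0 40"

```text
time_s: 6.85
tcp_pos: [0.5233, 0.0047, 0.1175]
tool_rot: [-179.8, -0.0, 80.0]
ft_force: [-0.8, -0.5, -1.5]
grip_width: 0.522
finger_force: 30.0
```

Emit:
apply_moves --pt "0 0.26 -0.2 0 0 0 40" --pt "0 0 -0.6 0 0 0 40" --pt "0 0 0 0 0 0 40" --pt "0 0 0 0 0 0 40" --pt "0 0 0 0 0 0 40" --pt "0 0 0 0 0 0 40"

```text
time_s: 7.6
tcp_pos: [0.5255, 0.012, 0.0882]
tool_rot: [179.9, -0.0, 79.9]
ft_force: [0.3, 0.4, -0.6]
grip_width: 0.524
finger_force: 30.0
```

```bash
python3 - <<'E'
from h import *
g=grab('scene','scene2');print(r.get_obs()['tcp_pos'])
cv2.imwrite('pics/c2.png',cv2.resize(g['color'][130:260,180:310],(600,600),interpolation=cv2.INTER_CUBIC))
E
```

```text
[0.5254607  0.01208393 0.08811966]
```

View pics/c2.png

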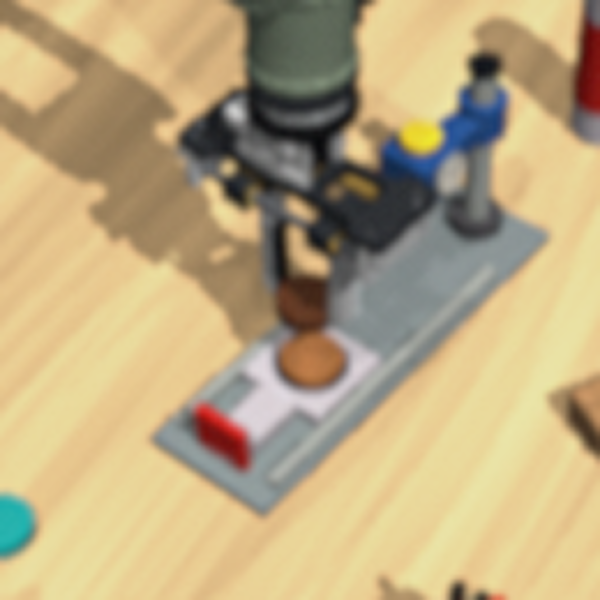

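The walnut disc is held level at (303,303), directly above the brown disc at (312,360). Lowering to just above contact, then by small steps.

Emit:
apply_moves --pt "0 0 -0.4 0 0 0 40" --pt "0 0 -0.4 0 0 0 40" --pt "0 0 -0.25 0 0 0 40" --pt "0 0 -0.13 0 0 0 40" --pt "0 0 0 0 0 0 40" --pt "0 0 0 0 0 0 40" --pt "0 0 0 0 0 0 40"

```text
time_s: 8.52
tcp_pos: [0.5255, 0.0123, 0.0408]
tool_rot: [179.9, -0.0, 79.9]
ft_force: [0.7, -0.3, -0.5]
grip_width: 0.523
finger_force: 30.0
```

Emit:
apply_moves --pt "0 0 -0.025 0 0 0 40" --pt "0 0 -0.025 0 0 0 40" --pt "0 0 0 0 0 0 40" --pt "0 0 0 0 0 0 40"

```text
time_s: 9.02
tcp_pos: [0.525, 0.0124, 0.0382]
tool_rot: [-180.0, -0.0, 79.9]
ft_force: [0.6, 0.5, -0.4]
grip_width: 0.525
finger_force: 30.0
```

Emit:
apply_moves --pt "0 0 -0.02 0 0 0 40" --pt "0 0 0 0 0 0 40" --pt "0 0 0 0 0 0 40"

```text
time_s: 9.4
tcp_pos: [0.5251, 0.0124, 0.0378]
tool_rot: [180.0, 0.0, 79.9]
ft_force: [-1.6, 0.3, 4.4]
grip_width: 0.522
finger_force: 30.0
```

Contact at 4.4 N. Releasing and retreating upward.

Emit:
apply_moves --pt "0 0 0 0 0 0 54" --pt "0 0 0 0 0 0 60" --pt "0 0 0 0 0 0 70" --pt "0 0 0 0 0 0 70" --pt "0 0 0.2 0 0 0 70" --pt "0 0 0.6 0 0 0 70" --pt "0 0 1 0 0 0 70" --pt "-0.1 -0.7 0.4 0 0 0 40" --pt "-0.2 -1 0 0 0 0 0" --pt "-0.2 -1 0 0 0 0 0" --pt "-0.17 -0.93 0 0 0 0 0" --pt "0 0 0 0 0 0 0"

```text
time_s: 10.9
tcp_pos: [0.4982, -0.135, 0.1262]
tool_rot: [179.9, 0.0, 79.7]
ft_force: [-0.0, 0.7, -0.2]
grip_width: 0.25
finger_force: 0.0
```

```bash
python3 - <<'E'
from h import *
f=grab('top','top3');g=grab('scene','scene3');print(r.get_obs()['tcp_pos'])
for n,F in(('top',f),('scene',g)):
    P=cloud(F)
    for lo,hi,k in((.041,.055,'walnut'),(.028,.0385,'brown')):
        m=(np.hypot(P[...,0]-.525,P[...,1]-.012)<.045)&(P[...,2]>lo)&(P[...,2]<hi);X=P[m]
        print(n,k,m.sum(),X.mean(0).round(4),X.min(0).round(4),X.max(0).round(4))
a=f['color'][170:260,180:330];b=g['color'][130:260,180:310]
cv2.imwrite('pics/c3.png',np.hstack([cv2.resize(x,(400,400),interpolation=cv2.INTER_CUBIC) for x in(f['color'][165:265,200:300],b)]))
E
```

```text
[ 0.49826389 -0.13272892  0.12582737]
top walnut 242 [0.5247 0.0103 0.0475] [ 0.5002 -0.014   0.0414] [0.5481 0.034  0.0525]
top brown 6 [0.507  0.017  0.0355] [ 0.5009 -0.0081  0.0316] [0.5186 0.0342 0.0379]
scene walnut 137 [0.5278 0.0078 0.0469] [ 0.5034 -0.0151  0.041 ] [0.5506 0.0327 0.0517]
scene brown 24 [ 0.5361 -0.0065  0.0329] [ 0.5142 -0.0155  0.0283] [0.5512 0.0178 0.0369]
```

View pics/c3.png

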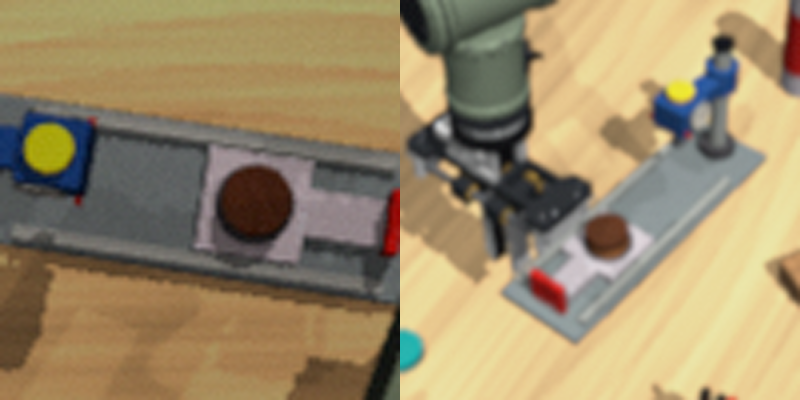

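The discs are stacked flush in both views (walnut at (255,203) in the left half, (607,235) in the right). The walnut top is at z 47.5 mm and within about 1 mm of the brown disc's centre. The fingers are behind the tab on the gauge axis. I'll descend there and push slowly.

Emit:
apply_moves --pt "0 0 -0.8 0 0 0 0" --pt "0 0 -0.9 0 0 0 0" --pt "0 0 -0.5 0 0 0 0" --pt "0 0 -0.08 0 0 0 0" --pt "0 0 0 0 0 0 0" --pt "0.035 0.2 0 0 0 0 0" --pt "0.044 0.246 0 0 0 0 0" --pt "0.026 0.148 0 0 0 0 0" --pt "0.017 0.1 0 0 0 0 0" --pt "0.017 0.1 0 0 0 0 0" --pt "0.017 0.1 0 0 0 0 0" --pt "0.017 0.1 0 0 0 0 0"

```text
time_s: 12.5
tcp_pos: [0.5051, -0.0934, 0.0343]
tool_rot: [-180.0, 0.1, 79.9]
ft_force: [-0.3, -2.3, 0.4]
grip_width: 0.009
finger_force: 1.1
```

Emit:
apply_moves --pt "0.03 0.17 0 0 0 0 0" --pt "0.035 0.2 0 0 0 0 0" --pt "0.04 0.23 0 0 0 0 0" --pt "0.044 0.246 0 0 0 0 0" --pt "0.044 0.246 0 0 0 0 0" --pt "0.044 0.246 0 0 0 0 0" --pt "0.044 0.246 0 0 0 0 0" --pt "0.044 0.246 0 0 0 0 0" --pt "0.044 0.246 0 0 0 0 0" --pt "0.035 0.2 0 0 0 0 0" --pt "0.026 0.148 0 0 0 0 0" --pt "0 0 0 0 0 0 0"

```text
time_s: 14.0
tcp_pos: [0.522, 0.0049, 0.0342]
tool_rot: [-179.9, -0.1, 80.0]
ft_force: [-0.0, 0.6, 0.8]
grip_width: 0.007
finger_force: 0.0
```

```bash
python3 - <<'E'
from h import *
f=grab('top','top4');P=cloud(f);o=r.get_obs();p=o['tcp_pos'];g=np.array([.1745,.985]);O=np.array([.5295,.0431])
print(p,o['ft_force'],'gy',(p[:2]-O)@g,'gx',(p[:2]-O)@[.985,-.1745])
hsv=cv2.cvtColor(f['color'],cv2.COLOR_BGR2HSV);X=P[...,:2]-O;gy=X@g;gx=X@[.985,-.1745]
red=((hsv[...,0]<6)|(hsv[...,0]>174))&(hsv[...,1]>180)&(abs(gx)<.035)&(gy>-.15)&(gy<.05)&(abs(P[...,2]-.05)<.006)
print('tab',red.sum(),gy[red].mean(),gx[red].mean())
w=(abs(gx)<.04)&(gy>-.05)&(gy<.078)&(P[...,2]>.041)&(P[...,2]<.053)&~red&(hsv[...,1]>100)
print('disc',w.sum(),gy[w].mean(),gx[w].mean(),gy[w].min(),gy[w].max())
E
```

```text
[0.52189979 0.00468465 0.03411705] [-0.83628263 -0.3873799  -0.33826329] gy -0.03916535807587391 gx -0.0007827240047094024
tab 0 nan nan
disc 95 0.06973780278480025 -0.00010390455898306501 0.06094830862249162 0.07795744793507313<stdin>:6: RuntimeWarning: Mean of empty slice.
  ret = ret.dtype.type(ret / rcount)
```

Emit:
apply_moves --pt "0.017 0.1 0 0 0 0 0" --pt "0.026 0.148 0 0 0 0 0" --pt "0.026 0.148 0 0 0 0 0" --pt "0.017 0.1 0 0 0 0 0" --pt "0.009 0.05 0 0 0 0 0" --pt "0.004 0.025 0 0 0 0 0" --pt "0.004 0.025 0 0 0 0 0"

```text
time_s: 14.92
tcp_pos: [0.5261, 0.0278, 0.0341]
tool_rot: [-180.0, 0.0, 79.9]
ft_force: [-1.5, -2.2, 0.4]
grip_width: 0.0
finger_force: 1.0
```

Emit:
apply_moves --pt "0.004 0.025 0 0 0 0 0" --pt "0.004 0.025 0 0 0 0 0" --pt "0.004 0.025 0 0 0 0 0"

```text
time_s: 15.3
tcp_pos: [0.5264, 0.0293, 0.0341]
tool_rot: [-180.0, 0.2, 80.0]
ft_force: [-4.6, -7.1, 0.2]
grip_width: 0.005
finger_force: 4.2
```

Emit:
apply_moves --pt "0.003 0.02 0 0 0 0 0" --pt "0.003 0.02 0 0 0 0 0" --pt "0 0 0 0 0 0 0"

```text
time_s: 15.68
tcp_pos: [0.5264, 0.0293, 0.0342]
tool_rot: [-179.9, 0.3, 80.0]
ft_force: [-3.8, -10.8, 1.5]
grip_width: 0.003
finger_force: 5.6
```

At the stop: force is rising with no movement, and the TCP is at gauge y −14 as predicted. Backing off, lifting, and checking.

Emit:
apply_moves --pt "-0.05 -0.3 0 0 0 0 0" --pt "-0.08 -0.45 0 0 0 0 0" --pt "0 0 0.7 0 0 0 0" --pt "0 0 1 0 0 0 0" --pt "0 0 1 0 0 0 0" --pt "0 0 1 0 0 0 0" --pt "0 0 0.9 0 0 0 0" --pt "0 0 0 0 0 0 0"

```text
time_s: 16.68
tcp_pos: [0.5248, 0.0015, 0.2222]
tool_rot: [179.5, -0.0, 79.9]
ft_force: [-0.0, 0.6, -0.2]
grip_width: 0.005
finger_force: 0.0
```

```bash
python3 - <<'E'
from h import *
f=grab('top','top5');s=grab('scene','scene5');o=r.get_obs();print(o['tcp_pos'])
g=np.array([.1745,.985]);O=np.array([.5295,.0431])
for F in(f,s):
    P=cloud(F);hsv=cv2.cvtColor(F['color'],cv2.COLOR_BGR2HSV);X=P[...,:2]-O;gy=X@g;gx=X@[.985,-.1745]
    m=(hsv[...,0]>20)&(hsv[...,0]<35)&(hsv[...,1]>170)&(np.hypot(gx,gy-.1)<.03)&(P[...,2]>.1)
    print('pad',m.sum(),P[m].mean(0))
    m=(abs(gx)<.04)&(gy>-.06)&(gy<.0)&(P[...,2]>.044)&(P[...,2]<.06)&(hsv[...,1]>150);print('tab',m.sum(),gy[m].mean(),gx[m].mean())
cv2.imwrite('pics/c5.png',np.hstack([cv2.resize(x,(400,400),interpolation=cv2.INTER_CUBIC) for x in(f['color'][165:265,180:280],s['color'][130:260,180:310])]))
E
```

```text
[0.52180591 0.00205021 0.21789557]
pad 114 [0.54591204 0.14184021 0.16115452]
tab 0 nan nan
pad 34 [0.54761303 0.13819974 0.16086926]
tab 30 -0.004528500382554787 0.003165498239572861<stdin>:8: RuntimeWarning: Mean of empty slice.
  ret = ret.dtype.type(ret / rcount)
```

View pics/c5.png

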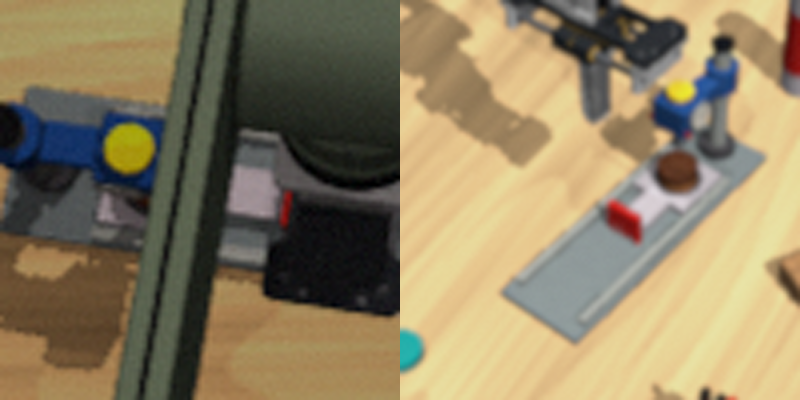

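The right half shows the plate in, with the stack intact at (677,170) under the foot and the tab at (623,222). The pad is at (546.5,141.5) mm, z 161. Moving over it and down to just above.

Emit:
apply_moves --pt "0.1 0.5 0 0 0 0 0" --pt "0.15 0.9 0 0 0 0 0" --pt "0.167 0.9 0 0 0 0 0" --pt "0.12 0.75 0 0 0 0 0" --pt "0.08 0.436 0 0 0 0 0" --pt "0 0 0 0 0 0 0" --pt "0 0 -0.5 0 0 0 0" --pt "0 0 -0.5 0 0 0 0" --pt "0 0 -0.2 0 0 0 0" --pt "0 0 0 0 0 0 0" --pt "0 0 0 0 0 0 0"

```text
time_s: 18.15
tcp_pos: [0.5473, 0.1414, 0.1711]
tool_rot: [179.9, -0.0, 79.9]
ft_force: [0.6, 0.4, 0.8]
grip_width: 0.002
finger_force: 0.0
```

Emit:
apply_moves --pt "0 0 -0.1 0 0 0 0" --pt "0 0 -0.1 0 0 0 0" --pt "0 0 -0.1 0 0 0 0" --pt "0 0 -0.1 0 0 0 0" --pt "0 0 -0.1 0 0 0 0" --pt "0 0 -0.1 0 0 0 0" --pt "0 0 -0.1 0 0 0 0" --pt "0 0 -0.1 0 0 0 0"

```text
time_s: 19.15
tcp_pos: [0.547, 0.1418, 0.1381]
tool_rot: [180.0, -0.0, 79.9]
ft_force: [-0.5, 0.4, 4.9]
grip_width: 0.004
finger_force: 2.4
```

Emit:
apply_moves --pt "0 0 -0.1 0 0 0 0" --pt "0 0 -0.1 0 0 0 0" --pt "0 0 -0.1 0 0 0 0" --pt "0 0 -0.1 0 0 0 0" --pt "0 0 -0.08 0 0 0 0" --pt "0 0 -0.04 0 0 0 0" --pt "0 0 -0.025 0 0 0 0" --pt "0 0 0 0 0 0 0"

```text
time_s: 20.15
tcp_pos: [0.5469, 0.1418, 0.1168]
tool_rot: [180.0, -0.0, 79.9]
ft_force: [0.1, 0.0, 6.3]
grip_width: 0.008
finger_force: 3.2
```

Emit:
apply_moves --pt "0 0 -0.025 0 0 0 0" --pt "0 0 -0.025 0 0 0 0" --pt "0 0 0 0 0 0 0"

```text
time_s: 20.52
tcp_pos: [0.547, 0.1418, 0.1149]
tool_rot: [180.0, -0.0, 79.9]
ft_force: [-0.5, -0.5, 6.3]
grip_width: 0.001
finger_force: 3.4
```

Emit:
apply_moves --pt "0 0 -0.025 0 0 0 0" --pt "0 0 -0.02 0 0 0 0" --pt "0 0 0 0 0 0 0"

```text
time_s: 20.9
tcp_pos: [0.547, 0.1419, 0.1142]
tool_rot: [180.0, -0.0, 79.9]
ft_force: [-1.9, -0.5, 11.7]
grip_width: 0.003
finger_force: 6.1
```

Emit:
apply_moves --pt "0 0 -0.02 0 0 0 0" --pt "0 0 0 0 0 0 0"

```text
time_s: 21.15
tcp_pos: [0.547, 0.1418, 0.1142]
tool_rot: [179.9, -0.0, 79.9]
ft_force: [-4.3, -0.6, 16.4]
grip_width: 0.009
finger_force: 7.9
```

The head is on its stop: z stays at 0.1142 while the force climbs. Lifting clear, moving aside and checking.

Emit:
apply_moves --pt "0 0 0.3 0 0 0 0" --pt "0 0 0.8 0 0 0 0" --pt "0 0 1 0 0 0 0" --pt "0 0 1 0 0 0 0" --pt "-0.3 -0.8 0 0 0 0 0" --pt "-0.5 -1 0 0 0 0 0" --pt "-0.5 -1 0 0 0 0 0" --pt "-0.5 -1 0 0 0 0 0" --pt "-0.5 -1 0 0 0 0 0" --pt "-0.3 -0.8 0 0 0 0 0" --pt "0 0 0 0 0 0 0" --pt "0 0 0 0 0 0 0"

```text
time_s: 22.65
tcp_pos: [0.4424, -0.0816, 0.2352]
tool_rot: [-179.9, -0.1, 79.9]
ft_force: [-1.0, -0.3, 0.0]
grip_width: 0.007
finger_force: 0.0
```

```bash
python3 - <<'E'
from h import *
f=grab('top','top6');s=grab('scene','scene6');o=r.get_obs();print(o['tcp_pos'],o['ft_force'])
g=np.array([.1745,.985]);O=np.array([.5295,.0431])
for F in(f,s):
    P=cloud(F);hsv=cv2.cvtColor(F['color'],cv2.COLOR_BGR2HSV);X=P[...,:2]-O;gy=X@g;gx=X@[.985,-.1745]
    m=(hsv[...,0]>20)&(hsv[...,0]<35)&(hsv[...,1]>170)&(np.hypot(gx,gy-.1)<.03)&(P[...,2]>.09)
    print('pad',m.sum(),np.median(P[m],0))
    m=(abs(gx)<.04)&(gy>-.02)&(gy<.02)&(P[...,2]>.045)&(P[...,2]<.06)&(hsv[...,1]>150);print('tab',m.sum(),gy[m].mean())
cv2.imwrite('pics/c6.png',np.hstack([cv2.resize(x,(400,400),interpolation=cv2.INTER_CUBIC) for x in(f['color'][165:265,180:280],s['color'][130:220,220:310])]))
E
```

```text
[ 0.44271325 -0.08121856  0.23543072] [ 0.76146392 -0.54330081  0.39784862]
pad 103 [0.54504223 0.142192   0.11284147]
tab 51 -0.0006443241674050297
pad 36 [0.54753195 0.1399494  0.11321746]
tab 25 -0.002734309578506219
```

View pics/c6.png

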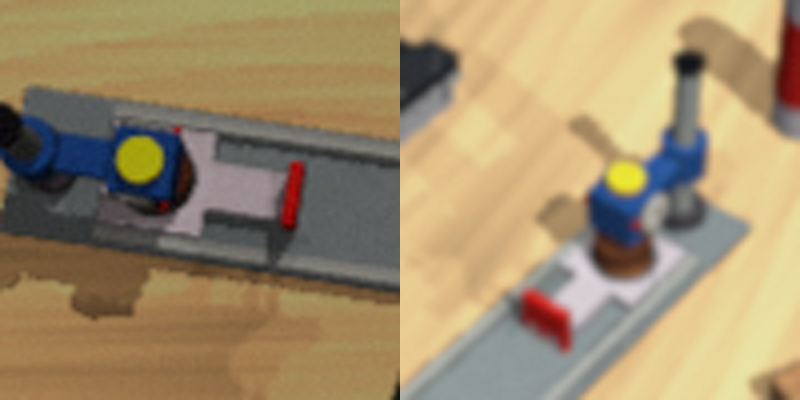

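The pad (left half (140,160), right half (626,178)) is at its bottom height of about 113–114 mm. The tab is at gauge y ≈ 0, so the plate is fully in, and the stack stands centred under the head at (625,250). The arm is clear, so I'm handing in.

```bash
python3 -c "
from cell import r
print(r.job_done())"
```

```text
the job is handed in; nothing more can be done
None
```

The job is handed in at about 23 s of the 59 s allowed: walnut disc laid on the brown one (about 1 mm off centre), plate pushed in to its stop, gauge head lowered to its stop, and the bystanders and turquoise discs never touched.

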